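Load the spray-can crate and hold the sprung chest lid at its balance point

TASK

Gently stand the two red spray cans upright in the two empty cells of the blue crate, one per cell. Then take the red bar of the sprung chest lid and raise the lid just past its balance point, which lies about 43 degrees open, without letting it fly up, ease it back and keep holding it still about 5 degrees below that point, so that I can lift the crate in: finish while holding the lid there. Do not drop or tip the cans, leave the crate where it is and leave everything else on the bench alone.

Things in the scene. Friction and masses are not known exactly. Their poses are not given: they have to be found in the camera images.
- can_a: red aerosol can with a black band and a white cap, upright, 0.22 kg (varies from 0.15 to 0.3): 50 mm in diameter up to 86 mm, then tapering; the 32 mm wide cap runs from 94 to 115 mm. Origin: centre of the underside, z up. Grip the body 70 to 85 mm above the underside so that the fingers stay over the crate's 50 mm walls
- can_b: red aerosol can with a black band and a white cap, upright, 0.22 kg (varies from 0.15 to 0.3): 50 mm in diameter up to 86 mm, then tapering; the 32 mm wide cap runs from 94 to 115 mm. Origin: centre of the underside, z up. Grip the body 70 to 85 mm above the underside so that the fingers stay over the crate's 50 mm walls
- crate: blue open plastic crate, loose, 76 mm (its x) by 218 mm (its y) by 50 mm high, walls and floor 5 mm, three cells in a row along its y, each 66 by 66 mm inside, 71 mm apart. Origin: centre of the underside, z up. The cell at its -y end already holds a yellow can of the same shape as the red ones; the other two are empty
- cell_middle (a point): centre of the inner floor of the crate's middle cell (empty), 5 mm above the crate's underside; a can stands in the cell with its underside at this height
- cell_end (a point): centre of the inner floor of the crate's cell at its +y end (empty), 5 mm above the crate's underside
- stored_can: yellow can with a black cap that already stands in the crate's -y cell (50 mm in diameter, 115 mm high; origin: centre of the underside); stays there
- oil_bottle: green bottle, 48 mm in diameter, 125 mm high, that stands in a row with the red cans in front of the crate and chest; origin: centre of the underside; not to be moved
- lid_hinge (a point): middle of the lid's hinge line, on the far top rim of the grey chest (fixed; 220 mm deep along its x, 260 mm wide along its y, 130 mm high), 130 mm above the table. Its frame is the chest's and does not turn with the lid: x points from the front (red bar) to the back, y along the hinge, z up. The chest is turned up to 0.25 rad about the vertical
- lid_bar (a point): middle of the lid's red round bar handle, 14 mm thick, 110 mm long, parallel to the hinge; its centre is 50 mm in front of the lid's edge, 134 mm above the table while shut. Frame turns with the lid. Can be pinched from straight above, and turns between the fingers. At lid angle a the bar is 270*cos(a) - 4*sin(a) mm in front of the hinge line and 270*sin(a) + 4*cos(a) mm above it
- lid (a joint): angle of the blue lid, rad: 0 shut and level, grows as the bar rises, stop at 1.2. Hinge springs carry part of its 3 kg: balance point at 0.75 rad (43 degrees). Below it the lid falls shut by itself, above it it rises by itself to the stop. About 3.5 N at the bar lifts it from shut, about 0.9 N upward keeps it 0.1 rad below balance
- wrench: steel wrench lying on the bench behind the crate; not to be moved
- mallet: red mallet lying on the bench to the left; not to be moved
- sleeve: steel sleeve, 64 mm wide, 70 mm high, standing to the right; not to be moved
- chuck: dark drill chuck, 48 mm wide, 50 mm high, standing to the right; not to be moved
Mind the look-alikes: they are no part of the job. What is shaped like the can_b but purple is not meant.

How it is judged:
On the way, in this order (a step that is already met when the one before it is completed fails the run):
1. both red cans stand released in the two empty cells, one in each, while the lid is still shut ((((horizontal distance between can_a and cell_middle below 0.02 m and z of can_a in the frame of cell_middle below 0.007 m and angle between can_a's own z axis and vertical below 0.12 rad) and (horizontal distance between can_b and cell_end below 0.02 m and z of can_b in the frame of cell_end below 0.007 m and angle between can_b's own z axis and vertical below 0.12 rad)) or ((horizontal distance between can_b and cell_middle below 0.02 m and z of can_b in the frame of cell_middle below 0.007 m and angle between can_b's own z axis and vertical below 0.12 rad) and (horizontal distance between can_a and cell_end below 0.02 m and z of can_a in the frame of cell_end below 0.007 m and angle between can_a's own z axis and vertical below 0.12 rad))) and value of joint lid below 0.1 rad and not (contact force between the fingers and can_a above 0.05 N) and not (contact force between the fingers and can_b above 0.05 N) and linear speed of each of can_a, can_b below 0.05 m/s), for 0.2 s.
2. the robot has raised the lid past its balance point (above 0.77 rad) (value of joint lid above 0.77 rad and contact force between any of the fingers, the arm and lid above 0.1 N), for 0.1 s.
At the end, for the whole second after the job is handed in: Both red cans stand upright (0.12 rad), released, on the floors of the two empty cells, one each (within 20 mm of its centre); crate within 30 mm of its start; the robot holds the lid still (over 0.2 N) between 0.57 and 0.725 rad, 1.5 to 10 degrees below balance (0.75 rad) ((((horizontal distance between can_a and cell_middle below 0.02 m and z of can_a in the frame of cell_middle below 0.007 m and angle between can_a's own z axis and vertical below 0.12 rad) and (horizontal distance between can_b and cell_end below 0.02 m and z of can_b in the frame of cell_end below 0.007 m and angle between can_b's own z axis and vertical below 0.12 rad)) or ((horizontal distance between can_b and cell_middle below 0.02 m and z of can_b in the frame of cell_middle below 0.007 m and angle between can_b's own z axis and vertical below 0.12 rad) and (horizontal distance between can_a and cell_end below 0.02 m and z of can_a in the frame of cell_end below 0.007 m and angle between can_a's own z axis and vertical below 0.12 rad))) and not (contact force between the fingers and can_a above 0.05 N) and not (contact force between the fingers and can_b above 0.05 N) and linear speed of each of can_a, can_b below 0.05 m/s and value of joint lid between 0.57 and 0.725 rad and velocity of joint lid between -0.05 and 0.05 rad/s and contact force between any of the fingers, the arm and lid above 0.2 N and not (contact force between lid and crate above 0.05 N) and distance of crate from where it was at the start of the episode below 0.03 m); the arm keeps its last pose, push and grip.
It fails at once if a red can tipped over (tilted over 0.8 rad) (angle between any of can_a, can_b's own z axis and vertical above 0.8 rad).
It fails at once if a red can dropped or thrown into the crate (over 0.7 m/s inside it) ((horizontal distance between can_a and crate below 0.11 m and z of can_a in the frame of crate below 0.05 m and linear speed of can_a above 0.7 m/s) or (horizontal distance between can_b and crate below 0.11 m and z of can_b in the frame of crate below 0.05 m and linear speed of can_b above 0.7 m/s)).
It fails at once if the lid flew up (over 1.1 rad) (value of joint lid above 1.1 rad).
It fails at once if the crate shoved over 60 mm, or its yellow can over 70 mm or tilted over 0.4 rad (distance of crate from where it was at the start of the episode above 0.06 m or distance of stored_can from where it was at the start of the episode above 0.07 m or angle between stored_can's own z axis and vertical above 0.4 rad).
It fails at once if the bottle, wrench, mallet, sleeve or chuck moved over 30 mm (distance of any of oil_bottle, wrench, mallet, sleeve, chuck from where it was at the start of the episode above 0.03 m).
It also fails if it takes over 64 s, if anything falls off the work surface, if the arm or the gripper's body presses on something with over 40 N, if the wrist force passes 120 N, or if a joint passes its speed limit or range.

ROBOT

A 6-joint arm with a two-finger parallel gripper is mounted at the origin on the work surface. World frame = base frame: x ahead of the robot, y to its left, z up, the work surface at z = 0. Lengths are in m, angles in rad, forces in N, time in s.
With the tool pointing down it reaches from about 0.375 to 0.925 m from the base axis. Payload 5.7 kg.
Tool frame: the origin (TCP) lies on the mounting face of the last link; the fingertips stand 173 mm ahead of it and the grasp point (between the pads) lies 155 mm ahead of it; z points along the fingers, y is the line along which they close (so a half turn about z gives the same grasp; the last joint's range is limited). The gripper opens to 85 mm and grips with 20 to 120 N. Pads are 22 mm wide; open, the fingers measure 114 mm over their backs; the gripper's body (76 mm by 85 mm) begins 54 mm behind the grasp point. The pads swing forward as they close: fully open they stand 13 mm farther back than shut.
Start: joints at [-1.389, 0.359, 1.51, -0, 1.272, -0.115], TCP at [0.175, -0.574, 0.405] pointing down, gripper open.
Joint ranges: [-2.97, 2.97], [-1.01, 2.36], [0.21, 2.38], [-0.96, 4.11], [0.2, 2.71], [-2.98, 2.98]. Speed limits (rad/s): [2.39, 2.39, 3.14, 3.14, 3.14, 3.14].

INTERFACE

Orientations are given as a unit quaternion [x, y, z, w].
In Python, from plant import env gives the robot as it stands. The module is installed in compiled form; this text tells all that it offers.
- The arm moves only by the shell command python3 -m handwheel 'ROWS' [FORCE]. ROWS is JSON, a list of rows, each an object with "fingers": the closure in counts, from 0 (fully open) to 255 (shut); "offset": the shift along the tool's x, y, z in cm, a list of three; "dr": the turn, a rotation vector about the tool's x, y, z in rad, a list of three. In form: [{"fingers": fingers, "offset": [dx, dy, dz], "dr": [ax, ay, az]}, ...]. A call has 1 to 10 rows; each row is the pose to reach, as a shift and turn from the pose commanded when the call began, along the tool's axes at that moment; what a row does not reach only later rows make up. A row lasts 1/8 s, in which the tool goes at most 62.5 mm and 10.7 degrees, less where a joint would pass 70% of its speed; a pose out of reach is approached as far as the arm can. A call with a gripper value outside its range is refused whole. The fingers move at their own pace and stop on an object; FORCE is the grip in N (left out, the last holds). Time passes only in rows, so rows that repeat a pose let the fingers close. It gives the time, the measured TCP pose, the force, the opening and the grip force at its end, in the units of the state.
- env.get_obs(): the state, without advancing time (a new reading comes with each control period).
- env.grab_frame(name): name is "side" or "top" or "wrist"; returns a dict with "img" (420x560x3 uint8, blue, green, red), "mtx" (3x3 intrinsics, pixels), "extrinsics" (4x4, takes a point from world to camera coordinates). Camera axes: x right, y down, z forward; pixel columns grow to the right and rows downward; lengths in m; the calibration is good to about 2 mm. A picture is of the moment at which its call begins. There is no depth.
- env.sign_off(): hands the job in; it is judged then, once.
The state is a dict: "time": time; "joint_positions": joint angles; "joint_vel": joint speeds; "effort": joint torques, N m; "tcp_pos": TCP position; "ee_rot": TCP orientation; "force": force on the tool from outside, world axes, zero at the start; "wrist_torque": the same for the moment, N m; "opening": finger opening in m; "finger_force": force on a finger pad.
Only numpy, scipy, OpenCV 4.12 (cv2) and the standard library are available. Lean on these libraries where they do the work, as an engineer would, in place of code of your own. Each camera call takes 0.05 s, during which the arm holds its last target. There are 200 camera calls.

## Working session

There is one attempt and no reset: what is moved stays moved. The work goes in short steps, Python scripts to look and compute and a shell command to move; the robot and the scene stay as the last step left them, time stands still between calls to the robot, and variables do not carry over. Pictures are saved under pics/ and viewed, at most 13 in all, crops included, and the job is handed in when it is done.

```bash
mkdir -p pics
python3 - <<'E'
from plant import env
import cv2
o=env.get_obs()
print({k:(v.round(4).tolist() if hasattr(v,'round') and not isinstance(v,float) else v) for k,v in o.items()})
for n in("top","side"):
    f=env.grab_frame(n);cv2.imwrite(f"pics/{n}0.png",cv2.resize(f["img"],(800,600),interpolation=cv2.INTER_CUBIC));print(n,f["mtx"].tolist(),f["extrinsics"].round(4).tolist())
E
```

```text
{'time': 0.0, 'joint_positions': [-1.3891, 0.3595, 1.5114, 0.0, 1.2725, -0.1151], 'joint_vel': [-0.0006, -0.0002, -0.0013, -0.0021, -0.0013, -0.0001], 'effort': [-0.0028, -52.7628, -27.8622, -0.0004, 0.0133, -0.0], 'tcp_pos': [0.1754, -0.5734, 0.4039], 'ee_rot': [0.989, 0.1479, -0.0, -0.0009], 'force': [-0.0347, 0.2982, 0.0396], 'wrist_torque': [0.0047, -0.0194, -0.0392], 'finger_force': 0.0, 'opening': 0.08545568857640631}
top [[401.1073934284567, 0.0, 280.1598122841247], [0.0, 401.1073934284567, 206.8727120395925], [0.0, 0.0, 1.0]] [[0.0096, -0.9995, 0.0288, -0.0344], [-0.9923, -0.0131, -0.1232, 0.548], [0.1236, -0.0274, -0.992, 1.1598], [0.0, 0.0, 0.0, 1.0]]
side [[480.53241057582244, 0.0, 279.9247865860731], [0.0, 480.53241057582244, 203.86718073357082], [0.0, 0.0, 1.0]] [[-0.766, -0.6425, 0.0189, 0.4119], [-0.456, 0.5224, -0.7205, 0.3103], [0.4531, -0.5606, -0.6931, 1.4986], [0.0, 0.0, 0.0, 1.0]]
```

View pics/top0.png

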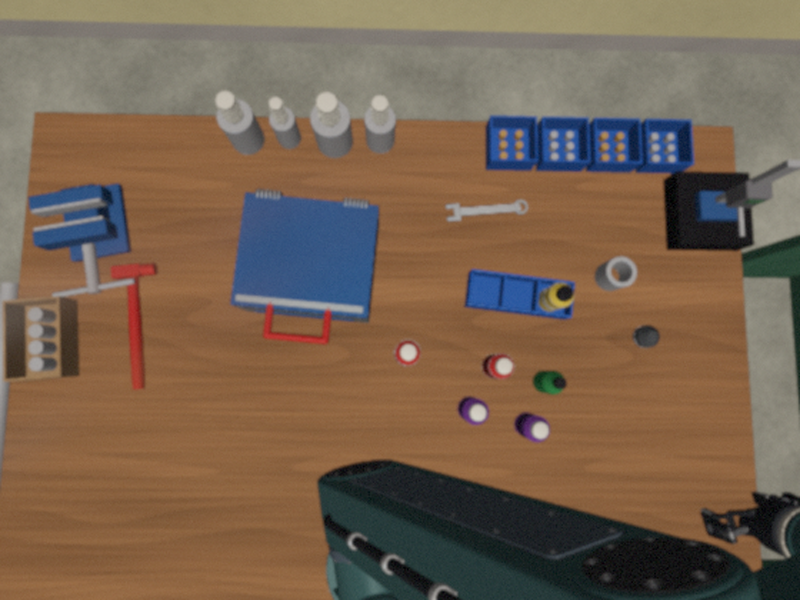

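View pics/side0.png

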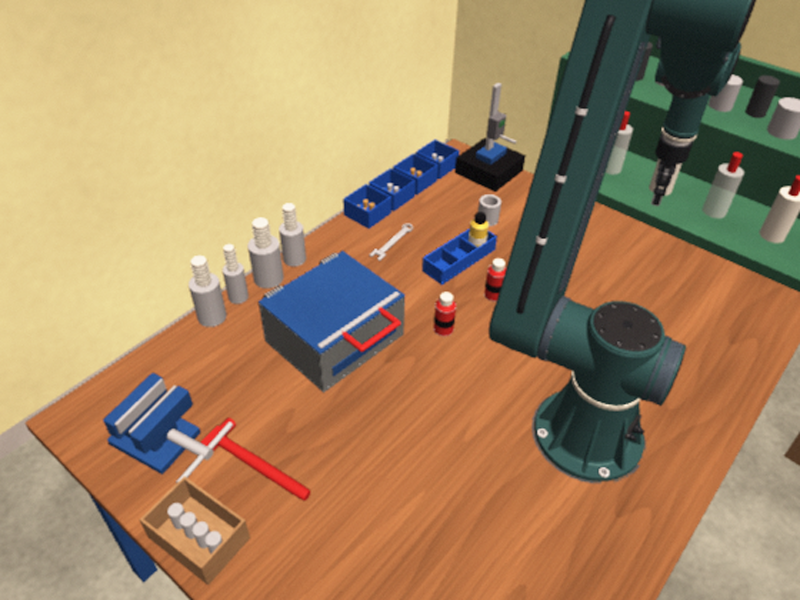

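The top picture shows red cans' caps at (409,352) and (503,366), the crate rim at (469,271)–(574,281)–(572,318)–(466,305) with the yellow can at right, the bar from (266,338) to (328,341), and the green bottle's cap at (558,382). The purple cans are nearer to the robot.

```bash
cat > h.py <<'E'
import numpy as np
from plant import env
from scipy.spatial.transform import Rotation as R
def back(f,u,v,z):
    E=f["extrinsics"];d=E[:3,:3].T@np.linalg.inv(f["mtx"])@[u,v,1];c=-E[:3,:3].T@E[:3,3]
    return c+d*(z-c[2])/d[2]
def proj(f,p):
    q=f["extrinsics"]@np.r_[p,1];q=f["mtx"]@q[:3];return q[:2]/q[2]
def rel(p,yaw=None):
    "grasp-point target (world) -> offset cm in tool axes; yaw of tool y-line wanted -> dr"
    o=env.get_obs();r=R.from_quat(o["ee_rot"]);g=np.array(o["tcp_pos"])+r.apply([0,0,.155])
    s="grasp %s off_cm %s"%(g.round(4),(r.inv().apply(p-g)*100).round(2))
    if yaw is not None:
        y=r.apply([0,1,0]);a=(yaw-np.arctan2(y[1],y[0])+np.pi/2)%np.pi-np.pi/2
        s+=" dr_z %.3f"%(-a)
    print(s," tcp z axis",r.apply([0,0,1]).round(3))
E
python3 - <<'E'
from h import *
import cv2
f=env.grab_frame("top")
P=dict(c1=(409,352,.115),c2=(503,366,.115),yel=(564,292,.115),oil=(558,382,.125),p1=(478,412,.115),p2=(539,429,.115),barL=(268,338,.134),barR=(328,341,.134),k1=(469,271,.05),k2=(574,281,.05),k3=(572,318,.05),k4=(466,305,.05),hL=(246,194,.13),hR=(379,206,.13),fL=(232,305,.13),fR=(369,319,.13),sleeve=(622,270,.07),chuck=(648,335,.05))
for k,(u,v,z) in P.items(): print(k,back(f,(u+.5)*.7-.5,(v+.5)*.7-.5,z).round(4)[:2])
i=f["img"][170:310,180:460];cv2.imwrite("pics/crop1.png",cv2.resize(i,(800,400),interpolation=cv2.INTER_CUBIC))
E
```

```text
c1 [ 0.4297 -0.0434]
c2 [ 0.4048 -0.2246]
yel [ 0.55   -0.3466]
oil [ 0.3755 -0.3274]
p1 [ 0.3175 -0.1757]
p2 [ 0.2866 -0.2919]
barL [0.4527 0.2227]
barR [0.4483 0.1102]
k1 [ 0.6001 -0.1696]
k2 [ 0.5821 -0.3889]
k3 [ 0.5048 -0.3825]
k4 [ 0.529 -0.163]
hL [0.7318 0.2766]
hR [0.7124 0.018 ]
fL [0.5146 0.2937]
fR [0.4911 0.0339]
sleeve [ 0.6033 -0.4824]
chuck [ 0.4715 -0.5399]
```

View pics/crop1.png

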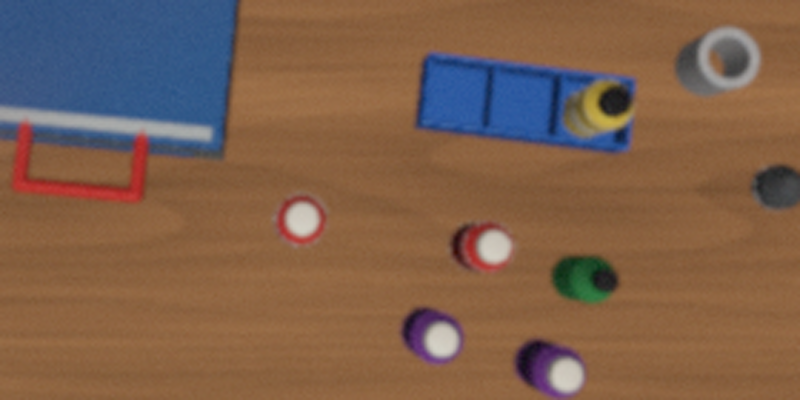

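The crop confirms: crate corners at crop (428,54), (635,80), (629,151), (417,127); caps at (302,220) and (493,247); bar centreline (20,187)–(138,195).

Run:
```python
from h import *
f=env.grab_frame("top")
P=dict(c1=(302,220,.115),c2=(493,247,.115),yel=(613,100,.115),barL=(20,187,.134),barR=(138,195,.134),k1=(428,54,.05),k2=(635,80,.05),k3=(629,151,.05),k4=(417,127,.05))
for k,(u,v,z) in P.items(): print(k,back(f,180+u*.35,170+v*.35,z).round(4)[:2])
rel(np.array([.407,-.224,.2]),-.085)
```

```text
c1 [ 0.4277 -0.0422]
c2 [ 0.4037 -0.2262]
yel [ 0.5478 -0.3463]
barL [0.4554 0.2241]
barR [0.4491 0.1133]
k1 [ 0.6021 -0.1745]
k2 [ 0.5778 -0.3906]
k3 [ 0.5036 -0.3822]
k4 [ 0.5258 -0.1627]
grasp [ 0.1754 -0.5733  0.2492] off_cm [ 32.37 -26.63   4.95] dr_z -1.189  tcp z axis [-0.     0.001 -1.   ]
```

```bash
python3 -m handwheel '[{"fingers":0,"offset":[32.4,-26.6,0],"dr":[0,0,-1.17]},{"fingers":0,"offset":[32.4,-26.6,0],"dr":[0,0,-1.17]},{"fingers":0,"offset":[32.4,-26.6,0],"dr":[0,0,-1.17]},{"fingers":0,"offset":[32.4,-26.6,0],"dr":[0,0,-1.17]},{"fingers":0,"offset":[32.4,-26.6,0],"dr":[0,0,-1.17]},{"fingers":0,"offset":[32.4,-26.6,0],"dr":[0,0,-1.17]},{"fingers":0,"offset":[32.4,-26.6,0],"dr":[0,0,-1.17]},{"fingers":0,"offset":[32.4,-26.6,0],"dr":[0,0,-1.17]},{"fingers":0,"offset":[32.4,-26.6,0],"dr":[0,0,-1.17]}]'
python3 - <<'E'
from h import *
import cv2
rel(np.array([.4037,-.2262,.077]),-.105)
f=env.grab_frame("wrist");cv2.imwrite("pics/w1.png",cv2.resize(f["img"],(800,600)))
print((-f["extrinsics"][:3,:3].T@f["extrinsics"][:3,3]).round(3))
for p in([.4037,-.2262,.115],[.5523,-.2775,.05]):print(proj(f,p)/.7)
E
```

```text
time: 1.32
tcp_pos: [0.4074, -0.2248, 0.4047]
ee_rot: [0.743, 0.67, -0.0, 0.0]
force: [-0.1, -0.1, -0.5]
opening: 0.0853
finger_force: 0.0
grasp [ 0.4074 -0.2249  0.2497] off_cm [-0.16 -0.34 17.27] dr_z 0.001  tcp z axis [-0. -0. -1.]
[ 0.416 -0.146  0.374]
[388.39475967 293.70055243]
[592.01366356 312.85019833]
```

View pics/w1.png

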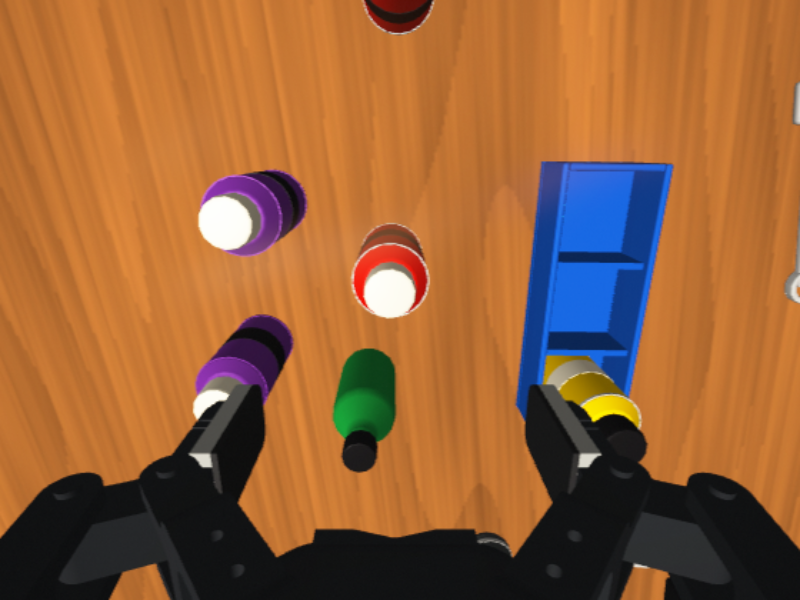

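The wrist picture shows the red can's cap at (389,292) (predicted 388,294), crate rim corners at (541,162) and (673,164), and the divider tops at about y=254 and y=334.

Run:
```python
from h import *
f=env.grab_frame("wrist")
for u,v,z in((389,292,.115),(541,162,.05),(673,164,.05),(558,254,.05),(643,261,.05),(548,334,.05),(627,348,.05)):print(u,v,back(f,(u+.5)*.7-.5,(v+.5)*.7-.5,z).round(4))
```

```text
389 292 [ 0.4039 -0.2255  0.115 ]
541 162 [ 0.514  -0.1641  0.05  ]
673 164 [ 0.6036 -0.1748  0.05  ]
558 254 [ 0.526  -0.2296  0.05  ]
643 261 [ 0.5876 -0.2413  0.05  ]
548 334 [ 0.5188 -0.2918  0.05  ]
627 348 [ 0.5798 -0.31    0.05  ]
```

```bash
python3 -m handwheel '[{"fingers":0,"offset":[-0.1,-0.34,6],"dr":[0,0,0]},{"fingers":0,"offset":[-0.1,-0.34,12],"dr":[0,0,0]},{"fingers":0,"offset":[-0.1,-0.34,16],"dr":[0,0,0]},{"fingers":0,"offset":[-0.1,-0.34,17.6],"dr":[0,0,0]},{"fingers":60,"offset":[-0.1,-0.34,17.6],"dr":[0,0,0]},{"fingers":140,"offset":[-0.1,-0.34,17.6],"dr":[0,0,0]},{"fingers":140,"offset":[-0.1,-0.34,17.6],"dr":[0,0,0]},{"fingers":140,"offset":[-0.1,-0.34,17.6],"dr":[0,0,0]}]' 25
python3 -c "
from h import *
rel(np.array([.5523,-.2775,.078]),-.105)"
```

```text
time: 2.42
tcp_pos: [0.4042, -0.2256, 0.2296]
ee_rot: [0.743, 0.669, 0.0, 0.001]
force: [-2.3, -1.1, 4.5]
opening: 0.0492
finger_force: 26.8
grasp [ 0.4044 -0.2258  0.0746] off_cm [-3.61 15.24 -0.32] dr_z 0.001  tcp z axis [ 0.001 -0.001 -1.   ]
```

```bash
python3 -m handwheel '[{"fingers":140,"offset":[0,0,-2],"dr":[0,0,0]},{"fingers":140,"offset":[0,0,-6],"dr":[0,0,0]},{"fingers":140,"offset":[0,0,-10],"dr":[0,0,0]},{"fingers":140,"offset":[-1.2,5,-10],"dr":[0,0,0]},{"fingers":140,"offset":[-2.4,10,-10],"dr":[0,0,0]},{"fingers":140,"offset":[-3.5,14,-10],"dr":[0,0,0]},{"fingers":140,"offset":[-3.5,15.2,-10],"dr":[0,0,0]},{"fingers":140,"offset":[-3.5,15.2,-10],"dr":[0,0,0]}]'
python3 - <<'E'
from h import *
import cv2
rel(np.array([.5523,-.2775,.079]),-.105)
f=env.grab_frame("wrist");cv2.imwrite("pics/w2.png",cv2.resize(f["img"],(800,600)))
c=np.array([.5523,-.2775,.05]);y=np.array([.105,.994,0]);x=np.array([.994,-.105,0])
for a,b in((-.038,.109),(.038,.109),(-.033,.038),(.033,.038),(-.033,.033),(.033,.033)):print(a,b,(proj(f,c+a*x+b*y)/.7).round())
E
```

```text
time: 3.42
tcp_pos: [0.5516, -0.2754, 0.3283]
ee_rot: [0.743, 0.67, -0.0, -0.001]
force: [-1.4, 0.3, -2.6]
opening: 0.049
finger_force: 27.3
grasp [ 0.5515 -0.2753  0.1733] off_cm [-0.22  0.12  9.43] dr_z 0.002  tcp z axis [-0.001  0.001 -1.   ]
-0.038 0.109 [321.  93.]
0.038 0.109 [473.  93.]
-0.033 0.038 [336. 235.]
0.033 0.038 [457. 235.]
-0.033 0.033 [337. 244.]
0.033 0.033 [456. 244.]
```

View pics/w2.png

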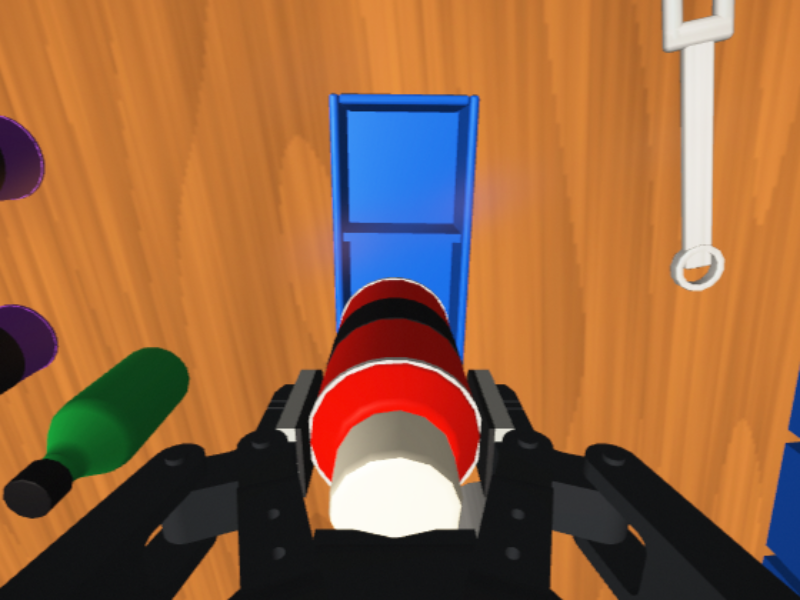

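Picture: crate rim's +y corners at (330,94) and (479,94), divider near y=232 — the crate lies about 3 mm further along tool y and 1–2 mm along tool x than assumed; the can hangs straight.

```bash
python3 -m handwheel '[{"fingers":140,"offset":[-0.07,0.42,0],"dr":[0,0,0]},{"fingers":140,"offset":[-0.07,0.42,3],"dr":[0,0,0]},{"fingers":140,"offset":[-0.07,0.42,6],"dr":[0,0,0]},{"fingers":140,"offset":[-0.07,0.42,8],"dr":[0,0,0]},{"fingers":140,"offset":[-0.07,0.42,8.9],"dr":[0,0,0]},{"fingers":140,"offset":[-0.07,0.42,9.3],"dr":[0,0,0]},{"fingers":140,"offset":[-0.07,0.42,9.3],"dr":[0,0,0]}]'
```

```text
time: 4.35
tcp_pos: [0.5558, -0.2771, 0.2362]
ee_rot: [0.743, 0.669, 0.0, 0.0]
force: [-0.1, 0.4, -2.7]
opening: 0.049
finger_force: 27.3
```

```bash
python3 -m handwheel '[{"fingers":140,"offset":[0,0,0.1],"dr":[0,0,0]},{"fingers":140,"offset":[0,0,0.15],"dr":[0,0,0]},{"fingers":140,"offset":[0,0,0.15],"dr":[0,0,0]}]'
```

```text
time: 4.72
tcp_pos: [0.5559, -0.2771, 0.2347]
ee_rot: [0.743, 0.669, 0.0, 0.0]
force: [-0.9, 0.5, 0.0]
opening: 0.0493
finger_force: 27.4
```

```bash
python3 -m handwheel '[{"fingers":80,"offset":[0,0,0],"dr":[0,0,0]},{"fingers":0,"offset":[0,0,0],"dr":[0,0,0]},{"fingers":0,"offset":[0,0,0],"dr":[0,0,0]},{"fingers":0,"offset":[0,0,-3],"dr":[0,0,0]},{"fingers":0,"offset":[0,0,-8],"dr":[0,0,0]},{"fingers":0,"offset":[0,0,-12],"dr":[0,0,0]},{"fingers":0,"offset":[0,0,-12],"dr":[0,0,0]}]'
python3 -c "
from h import *
rel(np.array([.4279,-.0416,.20]),-.105)"
```

```text
time: 5.6
tcp_pos: [0.5569, -0.2778, 0.3582]
ee_rot: [0.743, 0.669, 0.001, 0.004]
force: [-0.9, -0.0, -0.6]
opening: 0.0854
finger_force: 0.0
grasp [ 0.5579 -0.2784  0.2032] off_cm [ 22.2  -15.39   0.14] dr_z 0.001  tcp z axis [ 0.007 -0.004 -1.   ]
```

```bash
python3 -m handwheel '[{"fingers":0,"offset":[5,-3.5,0],"dr":[0,0,0]},{"fingers":0,"offset":[10,-7,0],"dr":[0,0,0]},{"fingers":0,"offset":[15,-10.5,0],"dr":[0,0,0]},{"fingers":0,"offset":[20,-14,0],"dr":[0,0,0]},{"fingers":0,"offset":[22.2,-15.4,0],"dr":[0,0,0]},{"fingers":0,"offset":[22.2,-15.4,0],"dr":[0,0,0]},{"fingers":0,"offset":[22.2,-15.4,0],"dr":[0,0,0]}]'
python3 - <<'E'
from h import *
import cv2
rel(np.array([.4279,-.0416,.074]),-.105)
f=env.grab_frame("wrist");print(proj(f,[.4279,-.0416,.115]))
m=((f["img"].min(2)>150)*255).astype('uint8');n,l,s,c=cv2.connectedComponentsWithStats(m)
for i in range(1,n):
    if s[i,4]>300:print(s[i],c[i],back(f,*c[i],.115).round(4))
t=env.grab_frame("top");cv2.imwrite("pics/top2.png",cv2.resize(t["img"][150:310,240:460],(800,582),interpolation=cv2.INTER_CUBIC))
E
```

```text
time: 6.48
tcp_pos: [0.4261, -0.0407, 0.354]
ee_rot: [0.743, 0.67, -0.0, 0.0]
force: [-0.0, 0.9, 0.9]
opening: 0.0849
finger_force: 0.0
grasp [ 0.4262 -0.0408  0.199 ] off_cm [-0.06  0.17 12.5 ] dr_z 0.001  tcp z axis [ 0. -0. -1.]
[278.39224105 225.8686924 ]
[ 399    0   32   74 1763] [414.33295519  35.88598979] [0.5188 0.0682 0.115 ]
[ 252  204   50   40 1401] [279.041399   223.61170592] [ 0.4285 -0.04    0.115 ]
[547 238  13 128 703] [555.58890469 302.25889047] [ 0.6314 -0.1254  0.115 ]
```

View pics/top2.png

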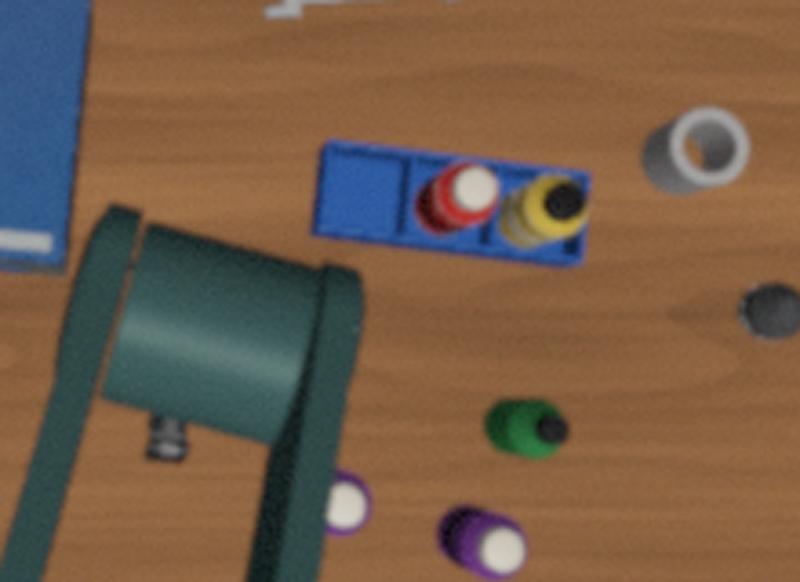

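The red can stands in the crate's middle cell (cap at crop (475,188)); the end cell is empty. Now grasp the second can.

```bash
python3 -m handwheel '[{"fingers":0,"offset":[0,0.18,4],"dr":[0,0,0]},{"fingers":0,"offset":[0,0.18,9],"dr":[0,0,0]},{"fingers":0,"offset":[0,0.18,12.4],"dr":[0,0,0]},{"fingers":60,"offset":[0,0.18,12.4],"dr":[0,0,0]},{"fingers":140,"offset":[0,0.18,12.4],"dr":[0,0,0]},{"fingers":140,"offset":[0,0.18,12.4],"dr":[0,0,0]},{"fingers":140,"offset":[0,0.18,12.4],"dr":[0,0,0]}]' 25
python3 -c "
from h import *
c=np.array([.5558,-.2771,0])+.071*np.array([.105,.9945,0]);c[2]=.08;print(c)
rel(c,-.105)"
```

```text
time: 7.45
tcp_pos: [0.4277, -0.0405, 0.2312]
ee_rot: [0.743, 0.669, 0.001, 0.001]
force: [0.5, 0.1, 0.9]
opening: 0.0489
finger_force: 27.4
[ 0.563255  -0.2064905  0.08     ]
grasp [ 0.428  -0.0406  0.0762] off_cm [-15.1   15.17  -0.35] dr_z 0.001  tcp z axis [ 0.002 -0.    -1.   ]
```

```bash
python3 -m handwheel '[{"fingers":140,"offset":[0,0,-2],"dr":[0,0,0]},{"fingers":140,"offset":[0,0,-6],"dr":[0,0,0]},{"fingers":140,"offset":[0,0,-10],"dr":[0,0,0]},{"fingers":140,"offset":[-4,3,-10],"dr":[0,0,0]},{"fingers":140,"offset":[-8,7,-10],"dr":[0,0,0]},{"fingers":140,"offset":[-12,11,-10],"dr":[0,0,0]},{"fingers":140,"offset":[-15,14.5,-10],"dr":[0,0,0]},{"fingers":140,"offset":[-15,15.2,-10],"dr":[0,0,0]},{"fingers":140,"offset":[-15,15.2,-10],"dr":[0,0,0]}]'
python3 - <<'E'
from h import *
import cv2
rel(np.array([.5633,-.2065,.081]),-.105)
f=env.grab_frame("wrist");cv2.imwrite("pics/w3.png",cv2.resize(f["img"],(800,600)))
E
```

```text
time: 8.57
tcp_pos: [0.5626, -0.2049, 0.33]
ee_rot: [0.743, 0.669, -0.0, -0.001]
force: [-0.5, -0.2, -3.0]
opening: 0.049
finger_force: 27.3
grasp [ 0.5624 -0.2048  0.175 ] off_cm [-0.17  0.11  9.4 ] dr_z 0.001  tcp z axis [-0.001  0.001 -1.   ]
```

View pics/w3.png

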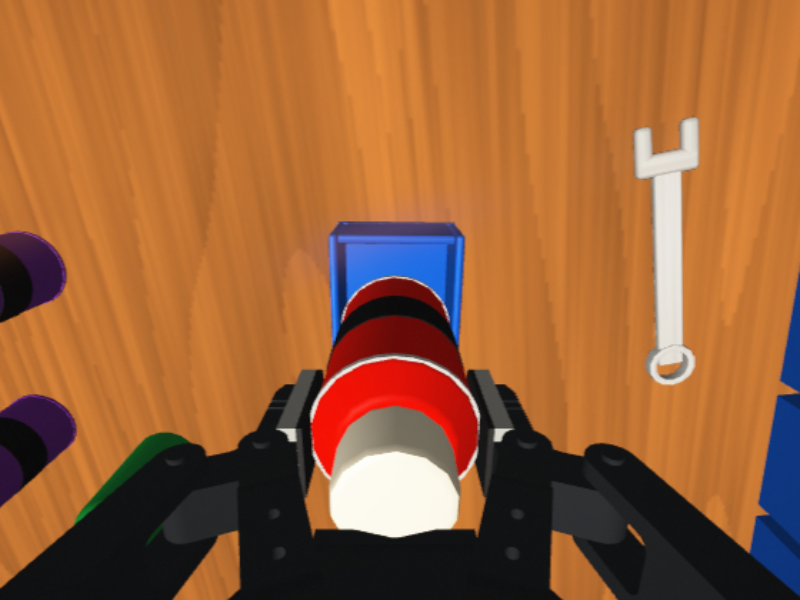

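The end cell's rim corners are at (331,237) and (463,237), the can is laterally centred at x=396.

Run:
```python
from h import *
f=env.grab_frame("wrist")
x=np.array([.9945,-.105,0]);y=np.array([.105,.9945,0])
m=np.array([back(f,(u+.5)*.7-.5,(v+.5)*.7-.5,.05) for u,v in((331,237),(463,237))]);print(m)
c=m.mean(0)-.038*y;c[2]=.081;print(c);rel(c)
```

```text
[[ 0.53029994 -0.16634342  0.05      ]
 [ 0.60273511 -0.17385246  0.05      ]]
[ 0.56252753 -0.20788894  0.081     ]
grasp [ 0.5615 -0.204   0.175 ] off_cm [-0.39  0.16  9.4 ]  tcp z axis [-0.002  0.001 -1.   ]
```

```bash
python3 -m handwheel '[{"fingers":140,"offset":[-0.25,0.1,0],"dr":[0,0,0]},{"fingers":140,"offset":[-0.25,0.1,3],"dr":[0,0,0]},{"fingers":140,"offset":[-0.25,0.1,6],"dr":[0,0,0]},{"fingers":140,"offset":[-0.25,0.1,8],"dr":[0,0,0]},{"fingers":140,"offset":[-0.25,0.1,8.9],"dr":[0,0,0]},{"fingers":140,"offset":[-0.25,0.1,9.2],"dr":[0,0,0]},{"fingers":140,"offset":[-0.25,0.1,9.35],"dr":[0,0,0]},{"fingers":140,"offset":[-0.25,0.1,9.35],"dr":[0,0,0]}]'
```

```text
time: 9.68
tcp_pos: [0.564, -0.2081, 0.2374]
ee_rot: [0.743, 0.669, 0.0, 0.001]
force: [-0.4, 0.5, -2.1]
opening: 0.0488
finger_force: 27.3
```

```bash
python3 -m handwheel '[{"fingers":140,"offset":[0,0,0.1],"dr":[0,0,0]},{"fingers":140,"offset":[0,0,0.15],"dr":[0,0,0]},{"fingers":140,"offset":[0,0,0.15],"dr":[0,0,0]}]'
```

```text
time: 10.05
tcp_pos: [0.564, -0.2081, 0.2362]
ee_rot: [0.743, 0.669, 0.0, 0.001]
force: [-0.8, 1.4, 5.6]
opening: 0.0491
finger_force: 28.1
```

```bash
python3 -m handwheel '[{"fingers":80,"offset":[0,0,0],"dr":[0,0,0]},{"fingers":0,"offset":[0,0,0],"dr":[0,0,0]},{"fingers":0,"offset":[0,0,0],"dr":[0,0,0]},{"fingers":0,"offset":[0,0,-3],"dr":[0,0,0]},{"fingers":0,"offset":[0,0,-8],"dr":[0,0,0]},{"fingers":0,"offset":[0,0,-13],"dr":[0,0,0]},{"fingers":0,"offset":[0,0,-16],"dr":[0,0,0]},{"fingers":0,"offset":[0,0,-16],"dr":[0,0,0]}]'
python3 -c "
from h import *
rel(np.array([.4523,.1687,.22]),-.075)"
```

```text
time: 11.05
tcp_pos: [0.5645, -0.2083, 0.3981]
ee_rot: [0.743, 0.669, 0.001, 0.003]
force: [-1.2, 0.2, 0.4]
opening: 0.0851
finger_force: 0.0
grasp [ 0.5653 -0.2087  0.2431] off_cm [ 36.37 -15.17   2.16] dr_z -0.029  tcp z axis [ 0.005 -0.003 -1.   ]
```

```bash
python3 -m handwheel '[{"fingers":140,"offset":[5,-2,0],"dr":[0,0,-0.03]},{"fingers":140,"offset":[10,-4.2,0],"dr":[0,0,-0.03]},{"fingers":140,"offset":[15,-6.3,0],"dr":[0,0,-0.03]},{"fingers":140,"offset":[20,-8.4,0],"dr":[0,0,-0.03]},{"fingers":140,"offset":[25,-10.5,0],"dr":[0,0,-0.03]},{"fingers":140,"offset":[30,-12.5,0],"dr":[0,0,-0.03]},{"fingers":140,"offset":[35,-14.6,0],"dr":[0,0,-0.03]},{"fingers":140,"offset":[36.4,-15.2,0],"dr":[0,0,-0.03]},{"fingers":140,"offset":[36.4,-15.2,0],"dr":[0,0,-0.03]},{"fingers":140,"offset":[36.4,-15.2,0],"dr":[0,0,-0.03]}]'
python3 - <<'E'
from h import *
import cv2
rel(np.array([.4523,.1687,.134]),-.075)
f=env.grab_frame("wrist");cv2.imwrite("pics/w4.png",cv2.resize(f["img"],(800,600)))
print(proj(f,[.4554,.2241,.134])/.7,proj(f,[.4491,.1133,.134])/.7)
t=env.grab_frame("top");cv2.imwrite("pics/top3.png",cv2.resize(t["img"][130:270,220:410],(780,575),interpolation=cv2.INTER_CUBIC))
E
```

```text
time: 12.3
tcp_pos: [0.4507, 0.1689, 0.3948]
ee_rot: [0.733, 0.68, -0.0, 0.0]
force: [0.4, -0.3, 0.5]
opening: 0.039
finger_force: 0.0
grasp [0.4506 0.1688 0.2398] off_cm [ 0.02  0.17 10.58] dr_z 0.000  tcp z axis [-0.001 -0.001 -1.   ]
[395.51359194 201.11467222] [398.85719688 398.11178569]
```

View pics/w4.png

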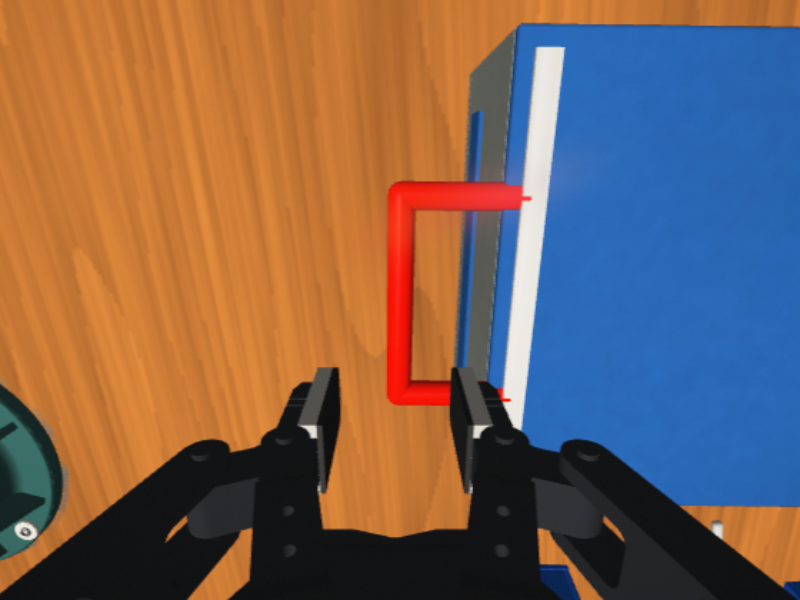

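View pics/top3.png

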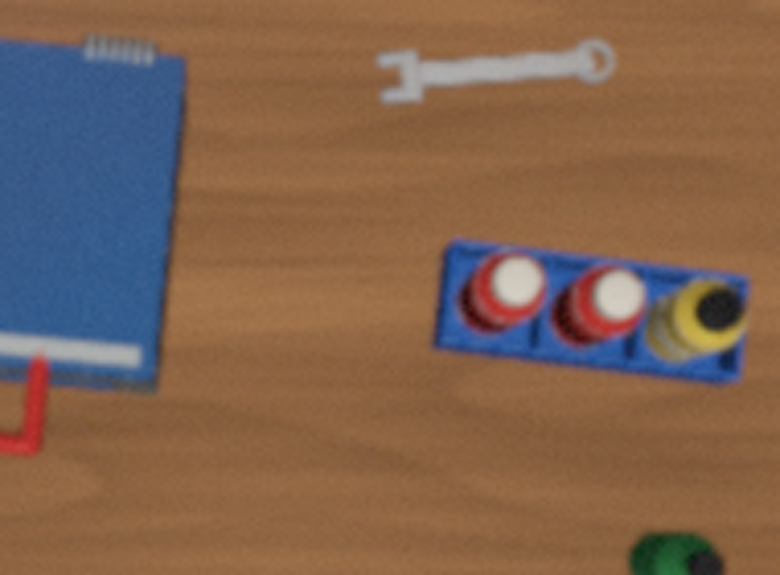

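Both red cans stand in their cells beside the yellow one (caps at crop (517,282) and (613,295)). The wrist picture shows the bar's centreline from (402,195) to (399,393).

Run:
```python
from h import *
f=env.grab_frame("wrist")
m=np.array([back(f,(u+.5)*.7-.5,(v+.5)*.7-.5,.134) for u,v in((402,190),(399,393))]);print(m)
d=m[0]-m[1];yaw=-np.arctan2(d[0],d[1]);print(yaw)
rel(m.mean(0),yaw)
```

```text
[[0.45917826 0.22922062 0.134     ]
 [0.44946819 0.11652522 0.134     ]]
-0.08594976091075958
grasp [0.4508 0.1687 0.2401] off_cm [ 0.44  0.32 10.61] dr_z 0.010  tcp z axis [-0. -0. -1.]
```

```bash
python3 -m handwheel '[{"fingers":140,"offset":[0.4,0.3,2],"dr":[0,0,0.01]},{"fingers":140,"offset":[0.4,0.3,6],"dr":[0,0,0.01]},{"fingers":140,"offset":[0.4,0.3,9],"dr":[0,0,0.01]},{"fingers":140,"offset":[0.4,0.3,10.6],"dr":[0,0,0.01]},{"fingers":140,"offset":[0.4,0.3,10.6],"dr":[0,0,0.01]},{"fingers":190,"offset":[0.4,0.3,10.6],"dr":[0,0,0.01]},{"fingers":240,"offset":[0.4,0.3,10.6],"dr":[0,0,0.01]},{"fingers":240,"offset":[0.4,0.3,10.6],"dr":[0,0,0.01]},{"fingers":240,"offset":[0.4,0.3,10.6],"dr":[0,0,0.01]}]' 30
python3 -c "
from h import *
rel(np.array([.4543,.1729,.134]),-.086)
r=270
for a in (.1,.2,.3,.4,.5,.6,.66,.7,.75,.79,.82):
  print(a,'y %.1f z %.1f'%(27-(27*np.cos(a)-.4*np.sin(a)),-(27*np.sin(a)+.4*np.cos(a)-.4)))"
```

```text
time: 13.58
tcp_pos: [0.4536, 0.1736, 0.29]
ee_rot: [0.736, 0.677, 0.0, 0.0]
force: [-2.2, -2.3, 6.5]
opening: 0.0128
finger_force: 29.7
grasp [0.4537 0.1736 0.135 ] off_cm [-0.06  0.07  0.1 ] dr_z 0.002  tcp z axis [ 0.001 -0.    -1.   ]
0.1 y 0.2 z -2.7
0.2 y 0.6 z -5.4
0.3 y 1.3 z -8.0
0.4 y 2.3 z -10.5
0.5 y 3.5 z -12.9
0.6 y 4.9 z -15.2
0.66 y 5.9 z -16.5
0.7 y 6.6 z -17.3
0.75 y 7.5 z -18.3
0.79 y 8.3 z -19.1
0.82 y 8.9 z -19.6
```

```bash
python3 -m handwheel '[{"fingers":240,"offset":[0,0.05,-1.3],"dr":[0,0,0]},{"fingers":240,"offset":[0,0.2,-2.7],"dr":[0,0,0]},{"fingers":240,"offset":[0,0.4,-4.1],"dr":[0,0,0]},{"fingers":240,"offset":[0,0.6,-5.4],"dr":[0,0,0]},{"fingers":240,"offset":[0,1.0,-6.7],"dr":[0,0,0]},{"fingers":240,"offset":[0,1.3,-8.0],"dr":[0,0,0]},{"fingers":240,"offset":[0,1.8,-9.3],"dr":[0,0,0]},{"fingers":240,"offset":[0,2.3,-10.5],"dr":[0,0,0]},{"fingers":240,"offset":[0,2.3,-10.5],"dr":[0,0,0]}]'
python3 - <<'E'
from h import *
import cv2
f=env.grab_frame("side");cv2.imwrite("pics/s1.png",cv2.resize(f["img"],(800,600)))
g=np.array(env.get_obs()["tcp_pos"])-[0,0,.155];print(g,proj(f,g)/.7)
E
```

```text
time: 14.7
tcp_pos: [0.4758, 0.1716, 0.3954]
ee_rot: [0.736, 0.677, -0.001, -0.001]
force: [-7.3, 0.6, -0.1]
opening: 0.0129
finger_force: 29.7
[0.47569427 0.17166051 0.23994995] [372.33359524 296.07196463]
```

View pics/s1.png

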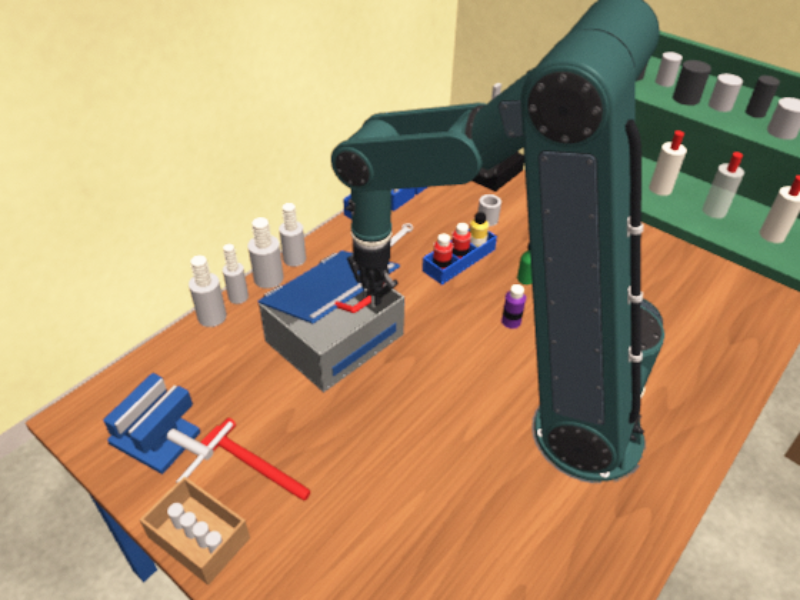

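The lid is up about 0.4 rad with the bar in the fingers, and all cans stand in the crate.

```bash
python3 -m handwheel '[{"fingers":240,"offset":[0,0.4,-1.2],"dr":[0,0,0]},{"fingers":240,"offset":[0,1.0,-2.4],"dr":[0,0,0]},{"fingers":240,"offset":[0,1.7,-3.6],"dr":[0,0,0]},{"fingers":240,"offset":[0,2.4,-4.7],"dr":[0,0,0]},{"fingers":240,"offset":[0,3.2,-5.7],"dr":[0,0,0]},{"fingers":240,"offset":[0,4.1,-6.8],"dr":[0,0,0]},{"fingers":240,"offset":[0,5.0,-7.8],"dr":[0,0,0]},{"fingers":240,"offset":[0,5.8,-8.6],"dr":[0,0,0]},{"fingers":240,"offset":[0,6.4,-9.1],"dr":[0,0,0]},{"fingers":240,"offset":[0,6.4,-9.1],"dr":[0,0,0]}]'
python3 - <<'E'
from h import *
r=R.from_quat(env.get_obs()["ee_rot"]);g=np.array(env.get_obs()["tcp_pos"])+r.apply([0,0,.155]);print(g,[np.arcsin((g[2]-.13-k)/.27) for k in(.0029,)], np.arccos((.27-(g[0]-.4545)+.003)/.27))
E
```

```text
time: 16.0
tcp_pos: [0.54, 0.1661, 0.4891]
ee_rot: [0.736, 0.677, 0.0, 0.0]
force: [-13.2, -1.1, 13.9]
opening: 0.0128
finger_force: 31.0
[0.54009928 0.16616779 0.3340983 ] [np.float64(0.8408030555321143)] 0.8036596792232262
```

```bash
python3 -m handwheel '[{"fingers":240,"offset":[0,-0.3,-0.1],"dr":[0,0,0]},{"fingers":240,"offset":[0,-0.3,-0.1],"dr":[0,0,0]},{"fingers":240,"offset":[0,-0.8,0.4],"dr":[0,0,0]},{"fingers":240,"offset":[0,-1.4,1.0],"dr":[0,0,0]},{"fingers":240,"offset":[0,-2.0,1.6],"dr":[0,0,0]},{"fingers":240,"offset":[0,-2.6,2.2],"dr":[0,0,0]},{"fingers":240,"offset":[0,-3.1,2.8],"dr":[0,0,0]},{"fingers":240,"offset":[0,-3.4,3.1],"dr":[0,0,0]},{"fingers":240,"offset":[0,-3.4,3.1],"dr":[0,0,0]},{"fingers":240,"offset":[0,-3.4,3.1],"dr":[0,0,0]}]'
python3 - <<'E'
from h import *
import cv2
r=R.from_quat(env.get_obs()["ee_rot"]);g=np.array(env.get_obs()["tcp_pos"])+r.apply([0,0,.155]);print(g,np.arcsin((g[2]-.1329)/.27), np.arccos((.27-(g[0]-.4545)+.003)/.27))
a=env.grab_frame("top")["img"][100:310,130:410];b=env.grab_frame("side")["img"][100:310,130:410]
cv2.imwrite("pics/end.png",cv2.resize(np.vstack([a,b]),(400,600)))
f=env.grab_frame("side");print(f["extrinsics"][0,:2],(proj(f,g)-[130,100])*[400/280,300/210]+[0,300])
E
```

```text
time: 17.25
tcp_pos: [0.5072, 0.1691, 0.4534]
ee_rot: [0.736, 0.677, 0.001, 0.001]
force: [5.8, -2.4, -6.5]
opening: 0.0128
finger_force: 29.6
[0.50742491 0.16907755 0.29842667] 0.6599302561701414 0.6179067722718384
[-0.76604648 -0.64250679] [175.77799468 425.41625913]
```

View pics/end.png

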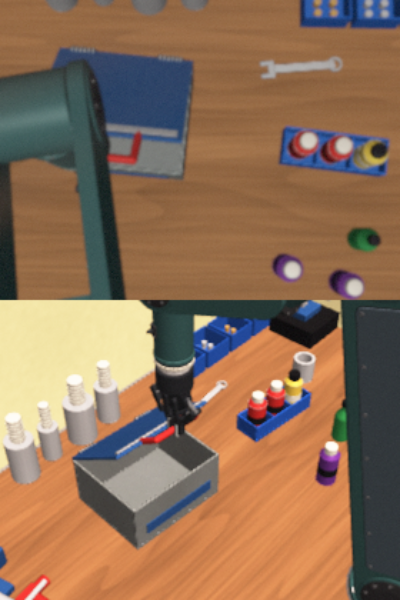

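Both views show the lid half open with its bar in the fingers, and the three cans upright in the crate. The measured bar height gives about 0.65 rad. One short settle, then I'll hand in.

```bash
python3 -m handwheel '[{"fingers":240,"offset":[0,0.1,0],"dr":[0,0,0]},{"fingers":240,"offset":[0,0.1,0],"dr":[0,0,0]},{"fingers":240,"offset":[0,0.1,0],"dr":[0,0,0]},{"fingers":240,"offset":[0,0.1,0],"dr":[0,0,0]},{"fingers":240,"offset":[0,0.1,0],"dr":[0,0,0]},{"fingers":240,"offset":[0,0.1,0],"dr":[0,0,0]}]'
python3 -c "
from plant import env
print(env.sign_off())"
```

```text
time: 18.15
tcp_pos: [0.5077, 0.1691, 0.4539]
ee_rot: [0.736, 0.677, 0.0, 0.0]
force: [4.9, -3.5, -4.8]
opening: 0.0132
finger_force: 29.7
the job is handed in; nothing more can be done
None
```

The job is handed in: both red cans stand upright in the crate's two empty cells, and the arm raised the lid to about 0.82 rad, past balance, then eased it back and is holding it at about 0.65 rad (both angles worked out from the gripper's position); the hand-in gave no verdict.

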